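# Clear up after the clay class

## Robot

A 6-joint arm with a two-finger parallel gripper is mounted at the origin on the work surface. World frame = base frame: x ahead of the robot, y to its left, z up, the work surface at z = 0. Lengths are in mm, angles in rad, forces in N, time in s.
With the tool pointing down it reaches from about 350 to 875 mm from the base axis. Payload 4.2 kg.
Tool frame: the origin (TCP) lies at the very end of the fingers, on their centre line; the grasp point (between the pads) lies 19 mm behind it; z points along the fingers, y is the line along which they close (so a half turn about z gives the same grasp; the last joint's range is limited). The gripper opens to 85 mm and grips with 20 to 120 N. Pads are 22 mm wide; open, the fingers measure 114 mm over their backs; the gripper's body (76 mm by 85 mm) begins 54 mm behind the grasp point. The pads swing forward as they close: fully open they stand 13 mm farther back than shut.
Start: joints at [1.464, 0.385, 0.008, 0, -1.194, -0.259], TCP at [223.527, 583.639, 191.412] pointing down, gripper open.
Joint ranges: [-3.14, 3.14], [-1.21, 2.06], [-1.07, 1.41], [-3.16, 2.05], [-2.99, -0.16], [-3.1, 3.1]. Speed limits (rad/s): [2.79, 2.79, 3.14, 3.14, 3.14, 3.14].

## Interface

Orientations are given as a unit quaternion [x, y, z, w].
In Python, from bench import read_state, get_image, get_calibration, job_done gives the robot as it stands.
- The arm moves only by the shell command python3 -m creep 'ROWS'. ROWS is a JSON object of lists of equal length, an entry for each row: "translation": the shift along the world's x, y, z in cm, a list of three; "delta_rot": the turn, a rotation vector about the world's x, y, z in degrees, a list of three; "hand": the finger opening in cm, from 0 to 8.54. A call has 1 to 8 rows; each row is the pose to reach, as a shift and turn from the pose commanded when the call began; what a row does not reach only later rows make up. A row lasts 1/8 s, in which the tool goes at most 62.5 mm and 10.7 degrees, less where a joint would pass 70% of its speed; a pose out of reach is approached as far as the arm can. A call with a gripper value outside its range is refused whole. The fingers move at their own pace and stop on an object; the grip force is fixed at half the most. Time passes only in rows, so rows that repeat a pose let the fingers close. It gives the time, the measured TCP pose, the force, the opening and the grip force at its end, in the units of the state.
- read_state(): the state, without advancing time (a new reading comes with each control period).
- get_image(name): name is "scene" or "side" or "wrist"; returns (picture, depth): 420x560x3 uint8, red, green, blue; 420x560 float32, mm along the optical axis (not along the pixel's ray), 0 where there is no reading.
- get_calibration(name): a dict with "intrinsics" (3x3 intrinsics, pixels), "dist" ([k1, k2, p1, p2, k3] as OpenCV has them; the pictures are not rectified), "xyz" and "attitude" of the camera in the world. Camera axes: x right, y down, z forward; pixel columns grow to the right and rows downward; lengths in mm; the calibration is good to about 2 mm. A picture is of the moment at which its call begins: read the wrist's pose just before it. get_calibration takes no time and is no camera call; for the wrist camera it gives the pose at the moment of the call.
- job_done(): hands the job in; it is judged then, once.
The state is a dict: "clock": time; "joints": joint angles; "joint_vel": joint speeds; "joint_efforts": joint torques, N m; "position": TCP position; "ee_rot": TCP orientation; "contact_force": force on the tool from outside, world axes, zero at the start; "wrist_torque": the same for the moment, N m; "gripper_width": finger opening in mm; "grasp_force": force on a finger pad.
Only numpy, scipy, OpenCV 4.12 (cv2) and the standard library are available. Lean on these libraries where they do the work, as an engineer would, in place of code of your own. Each camera call takes 0.05 s, during which the arm holds its last target. There are 200 camera calls.

## Task

Sort the clay tools by kind: lay both wooden knives flat in the rectangular tray and stand the wooden stamp upright in the round white bowl. The grey roller has got under the drying board: draw it out by its end, lay it down on the table in front of the board and let go, then take it again by its middle and press it down past the sprung jaw of the rack until it sits fully home in the fork clips with the jaw closed over it. Do not disturb the coil pot, the jar, or the dish on the board.

Things in the scene. Friction and masses are not known exactly. Their poses are not given: they have to be found in the camera images.
- knife0: Wooden modelling knife lying flat on the table: 140 mm long (own x, handle towards -x, rounded narrower blade towards +x), 22 mm wide (own y), 10 mm thick. Origin: centre of its underside.
- knife1: Wooden modelling knife lying flat on the table: 140 mm long (own x, handle towards -x, rounded narrower blade towards +x), 22 mm wide (own y), 10 mm thick. Origin: centre of its underside.
- stamp: Turned wooden clay stamp standing upright: round foot 44 mm across and 16 mm high, waist 24 mm across, round knob 32 mm across from 46 to 66 mm up, 70 mm tall in all. Origin: centre of the foot's underside, z up.
- roller: Smooth grey plastic roller, a rod 180 mm long and 30 mm in diameter, 0.12 kg, lying level. Origin: its centre, on its axis; own x along its length. At the start its front end (-x) sticks out some 75 to 90 mm towards the robot from under the drying board; its middle is roughly under the board's front edge.
- board: Plywood drying board on four 14 mm square legs at its corners: 180 mm deep (own x; front edge at x = -90 mm), 200 mm wide (own y), top 60 mm and underside 48 mm above the table. Fixed. Origin: on the table under its centre. The dish stands on it, set back from the front edge.
- tray: Pink shallow rectangular plastic tray, fixed: 130 mm (own x) by 200 mm (own y, its length), walls 22 mm high and 4 mm thick, floor 4 mm thick. Origin: centre of its underside.
- bowl: Round white bowl with steep sides, fixed: 132 mm across the rim, 50 mm high, inner floor 5 mm up and about 116 mm across. Origin: centre of its underside.
- rack: Roller rack, fixed: base 80 (own x) x 210 (own y) x 8 mm. Two fork clips at y = +-50 mm, each 24 mm long in y: floor 30 mm up, rigid white tine on the -x side (inner face x = -17.5, 72 mm high), sprung steel jaw on the +x side (to 68 mm high). Open down to the base between the clips (y within +-38), room for fingers. End cheeks 46 mm high at y = +-102. Origin: centre of underside.
- rack_seat (a point): Where the centre of the seated roller lies: 45 mm above the table, over the middle of the rack. The seated roller's length lies along the rack's y. Axes as the rack's.
- jaw (a joint): Sprung jaw of the rack, rad: 0 closed, grows as it swings outward (+x of the rack) on a hinge along y at x = -8 mm, 17 mm up. Its steel noses overhang the clips at about 63 mm height, leaving a 25 mm mouth: the roller, going straight down, pushes them 0.15 rad aside (some 5 to 10 N) and they spring back over it.
- coil_pot: Bystander: unfired clay coil pot, 100 mm across, 70 mm high, standing on the table. Origin: centre of its underside.
- dish: Bystander: small clay dish, 70 mm across, 40 mm high, on the drying board (its foot 60 mm above the table). Origin: centre of its underside.
- jar: Bystander: clear closed jar with a white cap, 44 mm across, 65 mm high, standing on the table. Origin: centre of its underside.

How it is judged:
By the outcome, as a careful person would: the job done as asked, in the order asked, and still so for the second after the job is handed in, with the robot touching nothing.
It also fails if it takes over 72 s, if anything falls off the work surface, if the arm or the gripper's body presses on something with over 40 N, if the wrist force passes 120 N, or if a joint passes its speed limit or range.

## Working session

There is one attempt and no reset: what is moved stays moved. The work goes in short steps, Python scripts to look and compute and a shell command to move; the robot and the scene stay as the last step left them, time stands still between calls to the robot, and variables do not carry over. Pictures are saved under pics/ and viewed, at most 10 in all, crops included, and the job is handed in when it is done.

```bash
mkdir -p pics; cat > h.py <<'E'
import numpy as np, cv2
from bench import *
from scipy.spatial.transform import Rotation as R
def cal(n):
    c=get_calibration(n); K=np.array(c["intrinsics"],float); d=np.array(c["dist"],float)
    a=np.array(c["attitude"],float); M=R.from_quat(a).as_matrix() if a.size==4 else a.reshape(3,3)
    return K,d,np.array(c["xyz"],float),M
def ray(C,uv):
    K,d,t,M=C
    p=cv2.undistortPoints(np.asarray(uv,float).reshape(-1,1,2),K,d).reshape(-1,2)
    return t,np.c_[p,np.ones(len(p))]@M.T
def plane(C,uv,z):
    t,r=ray(C,uv); return t+r*((z-t[2])/r[:,2])[:,None]
def cloud(C,dep):
    h,w=dep.shape; v,u=np.mgrid[:h,:w]
    t,r=ray(C,np.c_[u.ravel(),v.ravel()]); P=t+r*dep.reshape(-1,1)
    P[dep.ravel()<=0]=np.nan; return P.reshape(h,w,3)
def proj(C,P):
    K,d,t,M=C; return cv2.projectPoints((np.asarray(P,float).reshape(-1,3)-t)@M,np.zeros(3),np.zeros(3),K,d)[0].reshape(-1,2)
def tri(C1,p1,C2,p2):
    t1,r1=ray(C1,p1);t2,r2=ray(C2,p2)
    A=np.c_[r1[0],-r2[0]];s=np.linalg.lstsq(A,t2-t1,rcond=None)[0]
    a=t1+r1[0]*s[0];b=t2+r2[0]*s[1];return (a+b)/2,np.linalg.norm(a-b)
E
python3 - <<'E'
from h import *
for n in ("scene","side"):
    C=cal(n);im,d=get_image(n); np.savez("pics/%s0.npz"%n,im=im,d=d)
    print(n,C[2],C[3][:,2],C[0][0,0],C[1],(d>0).mean())
    cv2.imwrite(f"pics/{n}0.png",im[:,:,::-1])
print(get_calibration("wrist"),read_state())
E
```

```text
scene [1021.33291437 -140.72886099  729.62625268] [-0.56628538  0.18872671 -0.8023111 ] 405.79721283274546 [-0.09912883  0.          0.          0.          0.        ] 0.9959396258503401
side [155.37911015 517.64472741 607.96708238] [ 0.49034563 -0.6129107  -0.61959796] 399.9853821865722 [-0.07165481  0.          0.          0.          0.        ] 0.9961011904761905
{'intrinsics': array([[307.17052029,   0.        , 279.00242889],
       [  0.        , 307.17052029, 208.60569002],
       [  0.        ,   0.        ,   1.        ]]), 'dist': array([0.010652, 0.      , 0.      , 0.      , 0.      ]), 'xyz': array([286.91705831, 559.14675123, 373.57732675]), 'attitude': array([-0.56062359,  0.81704317,  0.11050911, -0.07700245])} {'clock': 0.1, 'joints': array([ 1.46362965e+00,  3.85504722e-01,  6.77886685e-03, -4.62188468e-04,
       -1.19399153e+00, -2.58601847e-01]), 'joint_vel': array([ 0.00108612, -0.00198312,  0.00345902,  0.00178177,  0.00047388,
       -0.00067114]), 'joint_efforts': array([ 6.97033283e-04, -3.93316591e+01,  1.88931370e+01,  4.19791952e+00,
       -2.55701329e-03,  5.83800187e-06]), 'position': array([223.30654951, 583.11148657, 190.41828882]), 'ee_rot': array([ 9.83307251e-01, -1.81950217e-01, -1.41525116e-04,  9.74025922e-04]), 'contact_force': array([ 0.26613835,  0.885845  , -0.10927389]), 'wrist_torque': array([ 0.0700329 , -0.00890058,  0.00957552]), 'grasp_force': 0.0, 'gripper_width': 85.37645873150105}
```

View pics/scene0.png

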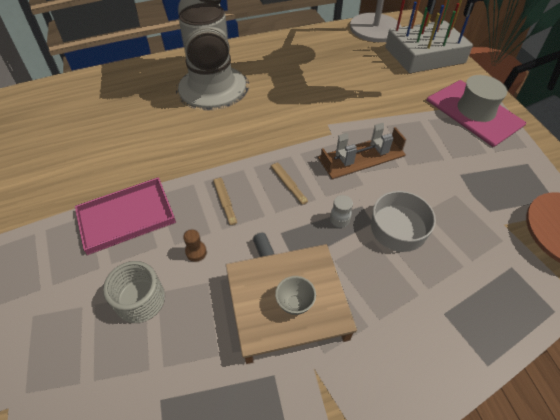

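View pics/side0.png

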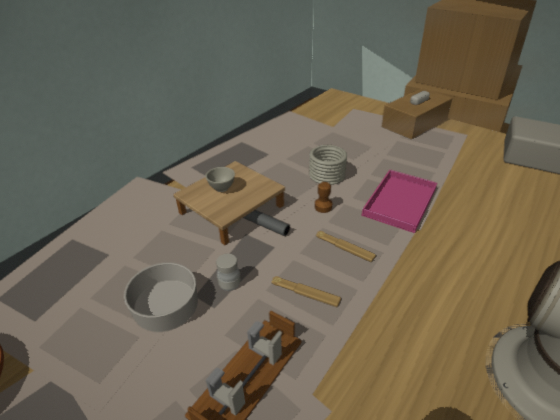

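Scene view: tray (125,215), coil pot (135,292), stamp (195,245), knives (225,200) and (290,183), roller end (265,245), board (290,298), dish (296,296), jar (342,212), bowl (403,222), rack (363,155). Side view: rack (245,370), bowl (163,297), jar (228,272), knives (305,291) and (346,246), roller (268,222), tray (400,200), stamp (324,197), board (230,195).

```bash
cat > m0.py <<'E'
from h import *
np.set_printoptions(precision=1,suppress=True)
D={}
for n in("scene","side"):
    f=np.load(f"pics/{n}0.npz");D[n]=(cal(n),f["im"],f["d"],cloud(cal(n),f["d"]))
px={"tray":((125,215),(400,200)),"pot":((135,292),(328,165)),"stamp":((193,240),(324,190)),"kA":((225,200),(305,291)),"kB":((290,183),(346,246)),
"roller":((263,243),(272,222)),"board":((255,305),(240,205)),"dish":((296,296),(220,178)),"jar":((342,205),(228,262)),"bowl":((403,225),(163,297)),"rack":((363,158),(240,380)),"table":((300,225),(330,330))}
for k,(a,b) in px.items(): print(k,D["scene"][3][a[1],a[0]],D["side"][3][b[1],b[0]])
# blobs above the table
for n in D:
    C,im,d,P=D[n]
    m=((P[...,2]>6)&(P[...,2]<150)&(P[...,0]>250)&(P[...,0]<1000)&(abs(P[...,1])<480)).astype(np.uint8)
    N,L,S,ct=cv2.connectedComponentsWithStats(m,connectivity=4)
    for i in range(1,N):
        if S[i,4]<60: continue
        q=P[L==i];r=cv2.minAreaRect(q[:,:2].astype(np.float32))
        print(n,ct[i],S[i,4],"c",np.array(r[0]),"sz",np.array(r[1]),"ang %.1f"%r[2],"z",np.percentile(q[:,2],[5,50,98]))
E
python3 m0.py
```

```text
tray [ 404.7 -293.8    3.7] [ 409.9 -296.9    3.1]
pot [ 605.6 -295.     6.9] [ 597.1 -249.9   61.6]
stamp [ 564.9 -158.4   68.6] [ 544.7 -147.7   63.5]
kA [442.1 -68.8  11. ] [432.9  91.5   9.4]
kB [441.8  87.8  11.2] [432.2 -63.6  10.4]
roller [591.2 -25.   30.1] [597.5 -15.9  28.9]
board [729.7 -82.8  61.9] [668.    9.6  61.4]
dish [738.3  -9.1  65.9] [765.8 -29.   75.6]
jar [577.4 152.1  66.3] [563.4 160.2  66.2]
bowl [630.7 284.    5.3] [646.4 265.4   5.3]
rack [420.7 288.    9. ] [411.9 303.8   8.2]
table [555.5  70.3   2.1] [349.  134.9   3.6]
scene [362.8 151.8] 2432 c [410.1 289.7] sz [ 81.5 212.3] ang 4.3 z [ 7.3 18.1 70.8]
scene [288.5 182.5] 401 c [436.7  85.2] sz [138.8  22.8] ang 10.8 z [ 7.   9.6 12.7]
scene [120.9 216.2] 1325 c [ 407.9 -294.1] sz [134.9 200.3] ang 6.8 z [ 6.9 17.1 23.7]
scene [224.3 199.9] 421 c [439.  -70.2] sz [140.2  21.9] ang 0.9 z [ 7.1  9.6 12.4]
scene [403.5 220.6] 2114 c [631.7 273.1] sz [129.4 132.3] ang 38.2 z [ 6.6 28.5 52. ]
scene [341.2 211.1] 577 c [572.7 156.4] sz [41.8 43.4] ang 8.7 z [12.3 53.7 67.1]
scene [194.  245.4] 522 c [ 556.1 
[... 275 characters left out ...]
 212.6] ang 17.2 z [10.5 47.2 71.6]
side [232.8 198.1] 4911 c [692.5 -15.7] sz [202.7 257.3] ang 83.3 z [18.3 60.3 99. ]
side [398.3 199.9] 947 c [ 408.6 -293.8] sz [130.7 206.3] ang 6.4 z [ 6.8 16.8 24.6]
side [346.8 245.7] 468 c [439.1 -67.5] sz [140.7  23.3] ang 0.5 z [ 6.8  9.7 12.1]
side [228.  271.5] 717 c [568.8 159.7] sz [42.3 43.3] ang 77.3 z [11.3 45.7 66.6]
side [161.1 294.8] 2518 c [631.4 273.6] sz [130.2 131.1] ang 77.9 z [ 7.7 31.7 51. ]
side [307.4 290.8] 638 c [436.2  88.6] sz [141.   23.7] ang 12.1 z [ 6.8  9.6 12. ]
side [166.1 293.6] 67 c [645.7 256.3] sz [45.3 13.9] ang 0.1 z [6.1 6.6 7.9]
side [247.  371.9] 5763 c [408.4 290.6] sz [ 81.1 211.4] ang 3.5 z [ 6.9  9.5 70.3]
```

```bash
cat >> m0.py <<'E'
print("----")
def sel(n,c,r,z0,z1):
    P=D[n][3]; m=(np.hypot(P[...,0]-c[0],P[...,1]-c[1])<r)&(P[...,2]>z0)&(P[...,2]<z1)
    return P[m],D[n][1][m]
def rect(q): r=cv2.minAreaRect(q[:,:2].astype(np.float32));return np.array([*r[0],*r[1],r[2]])
for n in D:
    q,_=sel(n,(553,-159),35,68,76);print(n,"stamp top",rect(q),q.mean(0),len(q))
    q,_=sel(n,(553,-159),35,4,15);print(n,"stamp foot",rect(q),len(q))
    q,_=sel(n,(740,-30),160,56,64);print(n,"board top",rect(q))
    P,im=D[n][3],D[n][1]
    q,_=sel(n,(600,-22),60,12,40);q=q[q[:,0]<650]
    print(n,"roller",rect(q),"zmax",np.percentile(q[:,2],98)); 
    t=q[q[:,2]>25]; v=np.linalg.svd(t[:,:2]-t[:,:2].mean(0),full_matrices=False)[2][0]; print("  ridge",t[:,:2].mean(0),np.degrees(np.arctan2(v[1],v[0])),"front x",np.percentile(t[:,0],1))
    q,c=sel(n,(409,290),120,50,80)
    for s in(-1,1):
        k=np.sign(q[:,1]-290)==s;print(n,"clip",s,rect(q[k]),len(q[k]),[ (q[k&(q[:,0]<409)].mean(0)),c[k&(q[:,0]<409)].mean(0),q[k&(q[:,0]>409)].mean(0),c[k&(q[:,0]>409)].mean(0)])
    q,_=sel(n,(631,273),75,46,53);print(n,"bowl rim",rect(q))
E
python3 m0.py | sed -n '/----/,$p'
python3 - <<'E'
import cv2
a=cv2.imread('pics/scene0.png')[110:190,310:420];b=cv2.imread('pics/side0.png')[300:420,180:310]
a=cv2.resize(a,None,fx=3.6,fy=3.6);b=cv2.resize(b,(396,366));cv2.imwrite('pics/rack.png',cv2.hconcat([a[:288],b[:288]]) if 0 else cv2.hconcat([cv2.resize(a,(396,366)),b]))
E
```

```text
----
scene stamp top [ 553.2 -161.2   26.1   28.2   49.5] [ 553.2 -160.6   69.9] 114
scene stamp foot [ 566.2 -163.4   59.5   36.7   70.5] 68
scene board top [729.4 -21.2 201.3 182.2  84.4]
scene roller [592.8 -25.4  58.7  29.4   3.3] zmax 31.479176318566086
  ridge [593.8 -26. ] 1.8259203998033713 front x 565.2732495012451
scene clip -1 [411.1 240.9  54.2  26.6   1.9] 202 [array([392. , 238.2,  64.1]), array([119.3, 115.7, 107.7]), array([431.6, 240.6,  63.2]), array([101.3,  99.7,  97.5])]
scene clip 1 [404.9 339.4  51.3  26.9   3. ] 187 [array([385.8, 336.9,  63.8]), array([117.7, 114.2, 106.3]), array([424.6, 339.4,  63.2]), array([101.8, 100.6,  98.3])]
scene bowl rim [631.9 272.1 129.7 130.8  22.3]
side stamp top [ 552.5 -156.7   27.6   26.5   77.3] [ 551.1 -157.4   70.2] 69
side stamp foot [ 542.7 -157.4   54.6   26.4   53.4] 66
side board top [729.6 -21.4 202.5 182.9  84.3]
side roller [606.9 -21.6  87.1  29.8   3.2] zmax 31.60377832276993
  ridge [605.2 -20.1] -176.5251896046637 front x 564.8118039960773
side clip -1 [410.9 240.1  50.3  25.5   3.1] 295 [array([388.6, 241.1,  64.1]), array([100.3,  97.1,  87.5]), array([426.5, 244. ,  65.5]), array([101.5,  99.4,  95.6])]
side clip 1 [404.4 341.   52.8  25.1   4.4] 366 [array([381.8, 340.6,  64.3]), array([98.1, 95.6, 86.6]), array([420.6, 342.5,  65.5]), array([100.3,  99. ,  95.6])]
side bowl rim [631.7 273.6 130.2 130.5  77.9]
```

View pics/rack.png

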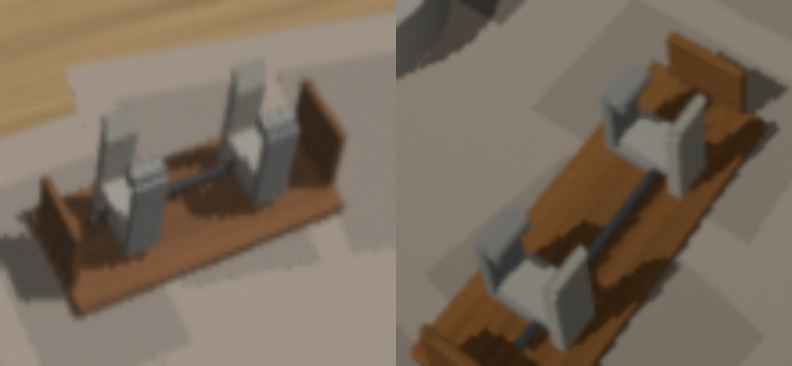

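Rack crop: white rigid tines on the robot side (world -x), steel jaws on +x, dark hinge rod low between the clips. So the rack's yaw is about +4°, not turned around. Measurements of both views agree within 3 mm and with the given sizes. Now I go to knife B (436.5, 87, 11.5°).

```bash
python3 -m creep '{"translation":[[2.5,-6,0],[5,-12,0],[7.5,-18,0],[10.2,-24,0],[13,-30,0],[15.8,-36.2,0],[18.6,-42.4,-2],[21,-48,-4]],"delta_rot":[[0,0,4],[0,0,8],[0,0,12],[0,0,16],[0,0,20],[0,0,24.5],[0,0,28.5],[0,0,32.5]],"hand":[6,5,5,5,5,5,5,5]}'
python3 -m creep '{"translation":[[0.3,-1.7,-5],[0.3,-1.7,-10],[0.3,-1.7,-12],[0.3,-1.7,-13.5],[0.3,-1.7,-14.3],[0.3,-1.7,-14.8],[0.3,-1.7,-14.8],[0.3,-1.7,-14.8]],"delta_rot":[[0,0,0],[0,0,0],[0,0,0],[0,0,0],[0,0,0],[0,0,0],[0,0,0],[0,0,0]],"hand":[5,5,5,5,5,5,5,5]}'
```

```text
clock: 1.1
position: [422.9, 127.8, 159.8]
ee_rot: [0.995, 0.102, 0.001, -0.0]
contact_force: [1.3, 1.3, 0.2]
gripper_width: 49.9
grasp_force: 0.0
clock: 2.1
position: [425.6, 112.7, 12.2]
ee_rot: [0.995, 0.101, 0.001, -0.0]
contact_force: [-0.4, 0.2, -1.5]
gripper_width: 49.7
grasp_force: 0.0
```

Speed clipping left the pose short, so each call starts from the actual reached pose; I'll track measured poses from here.

```bash
python3 -m creep '{"translation":[[0,0,2.5],[0.5,-1.3,2.5],[1.1,-2.6,2.5],[1.1,-2.6,1],[1.1,-2.6,-0.5],[1.1,-2.6,-0.9],[1.1,-2.6,-0.9],[1.1,-2.6,-0.9]],"delta_rot":[[0,0,0],[0,0,0],[0,0,0],[0,0,0],[0,0,0],[0,0,0],[0,0,0],[0,0,0]],"hand":[5,5,5,5,5,5,5,4]}'
python3 - <<'E'
from h import *
im,d=get_image("wrist");cv2.imwrite("pics/w1.png",im[:,:,::-1]);print(read_state()["position"])
E
```

```text
clock: 3.1
position: [436.7, 86.4, 3.1]
ee_rot: [0.995, 0.101, 0.0, -0.0]
contact_force: [-0.8, 0.0, 0.5]
gripper_width: 40.1
grasp_force: 0.0
[436.65640781  86.52894234   3.16240641]
```

View pics/w1.png

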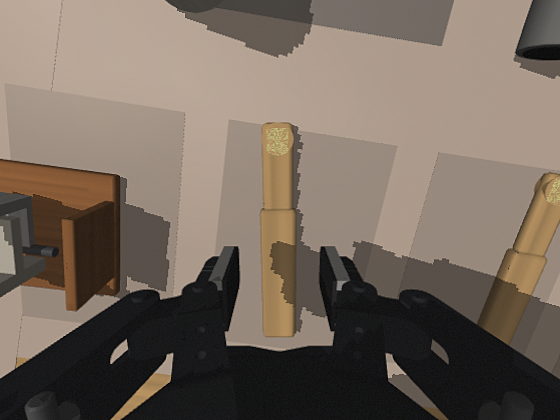

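Wrist view: knife centred between the fingers (knife at (278,230), pads at (228,275) and (335,275)), well aligned. Grip and lift.

```bash
python3 -m creep '{"translation":[[0,0,0],[0,0,0],[0,0,0],[0,0,3],[0,0,7],[-0.5,-4,8],[-1,-8.5,8],[-1.5,-13.5,8]],"delta_rot":[[0,0,0],[0,0,0],[0,0,0],[0,0,0],[0,0,-3],[0,0,-12],[0,0,-22],[0,0,-32]],"hand":[1.5,1.5,1.5,1.5,1.5,1.5,1.5,1.5]}'
```

```text
clock: 4.15
position: [421.2, -49.5, 83.2]
ee_rot: [0.984, -0.18, 0.001, -0.0]
contact_force: [1.9, -1.2, -0.5]
gripper_width: 15.1
grasp_force: 0.0
```

```bash
python3 - <<'E'
from h import *
im,d=get_image("wrist");cv2.imwrite("pics/w2.png",im[:,:,::-1]);print(read_state()["grasp_force"])
C=cal("side");im,d=get_image("side");P=cloud(C,d)
m=((P[...,2]>6)&(P[...,2]<14)&(P[...,0]>340)&(P[...,0]<540)&(abs(P[...,1]-20)<180)).astype(np.uint8)
N,L,S,ct=cv2.connectedComponentsWithStats(m,connectivity=4)
for i in range(1,N):
    if S[i,4]>60: print(ct[i],S[i,4],cv2.minAreaRect(P[L==i][:,:2].astype(np.float32)),P[L==i][:,2].max())
E
```

```text
0.0
[346.52826087 245.51304348] 460 ((438.7167663574219, -67.75341796875), (140.1392059326172, 24.070552825927734), 0.2070952206850052) 13.742408066333724
[307.3411215  290.74454829] 642 ((435.9234313964844, 89.08221435546875), (139.86770629882812, 24.0448055267334), 12.928781509399414) 13.258333495671422
[283.68421053 334.14473684] 228 ((414.75927734375, 192.5894775390625), (78.2404556274414, 15.75472640991211), 1.3555980920791626) 13.983545780491227
```

View pics/w2.png

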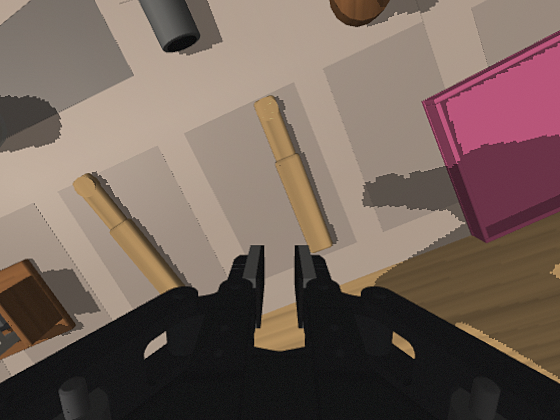

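Wrist view: both knives still on the table at (130,230) and (292,175); nothing between the fingers — the tips passed over the knife. I measure where the fingertips actually are with the wrist depth.

```bash
python3 - <<'E'
from h import *
np.set_printoptions(precision=1,suppress=True)
s=read_state();im,d=get_image("wrist");P=cloud(cal("wrist"),d)
T=R.from_quat(s["ee_rot"])
q=T.inv().apply(P[230:340,230:330].reshape(-1,3)-s["position"]);q=q[np.isfinite(q).all(1)]
q=q[(abs(q[:,1])<60)&(q[:,2]<15)&(q[:,2]>-120)]
for sg in(-1,1):
    k=q[q[:,1]*sg>0]; print(sg,len(k),np.percentile(k,[0,2,50,98,100],axis=0))
E
```

```text
-1 2784 [[ -10.6  -23.1 -119.9]
 [  -7.3  -21.6 -118.5]
 [  11.9  -12.4  -83.7]
 [  18.2   -9.4  -47.3]
 [  19.    -9.3  -44.1]]
1 2851 [[ -10.3    5.9 -119.9]
 [  -7.2    6.  -118.5]
 [  12.     9.1  -84.2]
 [  18.2   18.3  -47.7]
 [  18.8   19.6  -44.3]]
```

```bash
python3 - <<'E'
from h import *
np.set_printoptions(precision=1,suppress=True)
s=read_state();im,d=get_image("wrist");C=cal("wrist");P=cloud(C,d)
print(s["position"],C[2],C[3][:,2]); 
for u,v in[(180,150),(400,200),(267,110),(300,180),(90,190),(178,45)]: print((u,v),P[v,u],d[v,u])
T=R.from_quat(s["ee_rot"])
for u in(258,301,254,306): 
  for v in (247,250,255,265,290): print(u,v,T.inv().apply(P[v,u]-s["position"]),d[v,u])
for z in(0,-10,-20,-30): print(z,proj(C,T.apply([[0,7.5,z],[0,-7.5,z],[11,7.5,z],[-11,7.5,z]])+s["position"]))
E
```

```text
[420.6 -50.2  82.7] [484.8 -73.1 266. ] [-0.2  0.1 -1. ]
(180, 150) [494.1  13.4   0.8] 261.4166
(400, 200) [ 386.  -150.2    1.7] 272.0911
(267, 110) [497.8 -67.7   9.7] 244.28401
(300, 180) [435.8 -73.4  10.5] 258.4335
(90, 190) [490.2  96.7   9.1] 262.25452
(178, 45) [563.4 -22.7  13.5] 228.4749
258 247 [ 11.4 -11.3 -47.1] 146.37044
258 250 [ 11.6 -11.  -51.1] 142.4601
258 255 [ 11.9 -10.6 -57.4] 136.26671
258 265 [ 11.7 -10.  -67. ] 127.090096
258 290 [  6.4  -9.3 -77.7] 118.19464
301 247 [ 12.    9.1 -48.4] 144.93242
301 250 [ 11.5   8.9 -50.9] 142.66472
301 255 [ 11.8   8.5 -57.2] 136.48666
301 265 [ 11.7   7.8 -66.9] 127.16492
301 290 [  6.3   7.2 -77.5] 118.36618
254 247 [ 11.7 -13.1 -47.8] 145.64897
254 250 [ 12.1 -12.8 -52.3] 141.18446
254 255 [ 12.  -12.3 -57.6] 136.0367
254 265 [ 11.6 -11.6 -66.7] 127.38256
254 290 [  7.7 -10.7 -79.9] 115.75238
306 247 [ 11.7  11.5 -47.7] 145.66933
306 250 [ 12.3  11.1 -52.7] 140.72191
306 255 [ 11.8  10.7 -57.2] 136.47313
306 265 [ 11.8   9.9 -67.1] 126.99157
306 290 [ 11.4   8.3 -86.3] 108.57396
0 [[292.9 235. ]
 [269.2 235. ]
 [293.1 218.5]
 [292.7 251.1]]
-10 [[293.6 240.8]
 [268.7 240.8]
 [293.8 223.5]
 [293.3 257.7]]
-20 [[294.4 247.3]
 [268.1 247.3]
 [294.6 229.1]
 [294.1 264.9]]
-30 [[295.3 254.5]
 [267.5 254.4]
 [295.6 235.3]
 [295.  273. ]]
```

Table and knives read true in the wrist depth, but the visible fingertips end about 45 mm short of the reported TCP; that explains the empty grasp. I descend on knife A stepwise and check.

```bash
python3 -m creep '{"translation":[[0.9,-1,-1],[1.8,-2,-3],[1.8,-2,-6],[1.8,-2,-8.5],[1.8,-2,-10],[1.8,-2,-10.4],[1.8,-2,-10.7],[1.8,-2,-10.7]],"delta_rot":[[0,0,9],[0,0,18],[0,0,21.3],[0,0,21.3],[0,0,21.3],[0,0,21.3],[0,0,21.3],[0,0,21.3]],"hand":[3.5,3.5,3.5,3.5,3.5,3.5,3.5,3.5]}'
python3 - <<'E'
from h import *
np.set_printoptions(precision=1,suppress=True)
s=read_state();im,d=get_image("wrist");P=cloud(cal("wrist"),d);cv2.imwrite("pics/w3.png",im[:,:,::-1])
T=R.from_quat(s["ee_rot"]);q=T.inv().apply(P.reshape(-1,3)-s["position"]).reshape(P.shape)
k=q[(abs(q[...,0])<13.5)&(q[...,2]<10)&(abs(q[...,1])<32)&(q[...,2]>-75)&(P[...,2]>14)]
print(s["position"],s["contact_force"]);
for sg in(-1,1): 
  j=k[k[:,1]*sg>0];print(np.percentile(j,[0,2,50,98,100],axis=0))
E
```

```text
clock: 5.35
position: [439.8, -68.2, -23.8]
ee_rot: [1.0, 0.008, 0.0, -0.0]
contact_force: [0.4, -0.2, -0.2]
gripper_width: 34.9
grasp_force: 0.0
[439.8 -68.2 -23.8] [ 0.4 -0.2 -0.2]
[[-10.8 -31.3 -75. ]
 [ -9.2 -30.8 -74.5]
 [  7.7 -19.5 -61.9]
 [ 12.  -17.5 -44.5]
 [ 12.2 -17.4 -41. ]]
[[-10.7  17.5 -75. ]
 [ -9.4  17.7 -74.5]
 [  7.7  19.8 -62. ]
 [ 11.8  31.  -44.3]
 [ 12.3  31.6 -41.3]]
```

Confirmed: reported z = -24 with no contact, tips at about -42 relative to the reported TCP (≈18 mm above the table). Go 15 mm lower and grip.

```bash
python3 -m creep '{"translation":[[0,0,-1],[0,0,-1.5],[0,0,-1.5],[0,0,-1.5],[0,0,-1.5],[0,0,-1.5],[0,0,0],[0,0,2]],"delta_rot":[[0,0,0],[0,0,0],[0,0,0],[0,0,0],[0,0,0],[0,0,0],[0,0,0],[0,0,0]],"hand":[3.5,3.5,3.5,1.5,1.5,1.5,1.5,1.5]}'
```

```text
clock: 6.4
position: [438.7, -68.7, -4.3]
ee_rot: [1.0, 0.007, -0.001, 0.0]
contact_force: [0.5, -0.2, -1.2]
gripper_width: 19.9
grasp_force: 58.7
```

```bash
python3 -m creep '{"translation":[[-0.7,-2.8,2],[-1.4,-5.6,3],[-2.1,-8.5,3],[-2.9,-11.4,3],[-3.6,-14.3,3],[-4.3,-17.2,3],[-5,-20,3],[-5.8,-22.8,3]],"delta_rot":[[0,0,-10.5],[0,0,-21],[0,0,-31.5],[0,0,-42],[0,0,-52.5],[0,0,-63],[0,0,-73.5],[0,0,-84]],"hand":[1.5,1.5,1.5,1.5,1.5,1.5,1.5,1.5]}'
```

```text
clock: 7.4
position: [380.9, -297.4, 25.7]
ee_rot: [0.746, -0.666, -0.0, -0.0]
contact_force: [-0.1, 0.1, -0.9]
gripper_width: 20.1
grasp_force: 58.8
```

```bash
python3 -m creep '{"translation":[[0,0,-3],[0,0,-5],[0,0,-5.8],[0,0,-6],[0,0,-6],[0,0,-6],[0,0,-3],[0,0,3]],"delta_rot":[[0,0,0],[0,0,0],[0,0,0],[0,0,0],[0,0,0],[0,0,0],[0,0,0],[0,0,0]],"hand":[1.5,1.5,1.5,1.5,3,3,3,3]}'
```

```text
clock: 8.4
position: [379.6, -295.9, 55.4]
ee_rot: [0.748, -0.664, -0.003, 0.001]
contact_force: [2.1, -1.1, -0.0]
gripper_width: 30.1
grasp_force: 0.0
```

```bash
python3 -m creep '{"translation":[[0.7,4.8,0],[1.4,9.6,0],[2.1,14.4,0],[2.8,19.2,0],[3.5,24,0],[4.3,28.8,0],[5,33.6,0],[5.7,38.3,0]],"delta_rot":[[0,0,10.5],[0,0,21],[0,0,31.5],[0,0,42],[0,0,52.5],[0,0,63],[0,0,73.5],[0,0,84]],"hand":[3.5,3.5,3.5,3.5,3.5,3.5,3.5,3.5]}'
```

```text
clock: 9.4
position: [438.6, 88.4, 56.6]
ee_rot: [1.0, 0.011, 0.001, -0.0]
contact_force: [1.3, -0.6, -0.5]
gripper_width: 35.1
grasp_force: 0.0
```

```bash
python3 -m creep '{"translation":[[-0.2,-0.1,-3],[-0.2,-0.1,-6],[-0.2,-0.1,-8.5],[-0.2,-0.1,-9.5],[-0.2,-0.1,-9.5],[-0.2,-0.1,-9.5],[-0.2,-0.1,-9.5],[-0.2,-0.1,-9.5]],"delta_rot":[[0,0,10.3],[0,0,10.3],[0,0,10.3],[0,0,10.3],[0,0,10.3],[0,0,10.3],[0,0,10.3],[0,0,10.3]],"hand":[3.5,3.5,3.5,3.5,3.5,1.5,1.5,1.5]}'
python3 -m creep '{"translation":[[0,0,0],[0,0,2],[0,0,5],[0,-2.5,6.5],[0,-6.5,6.5],[0,-11.2,6.5],[0,-16,6.5],[0,-20.8,6.5]],"delta_rot":[[0,0,0],[0,0,0],[0,0,-10],[0,0,-20.5],[0,0,-31],[0,0,-41.5],[0,0,-52],[0,0,-62.5]],"hand":[1.5,1.5,1.5,1.5,1.5,1.5,1.5,1.5]}'
```

```text
clock: 10.4
position: [437.2, 85.9, -38.1]
ee_rot: [0.995, 0.097, 0.001, -0.0]
contact_force: [-0.8, -0.3, 6.4]
gripper_width: 20.0
grasp_force: 59.5
clock: 11.4
position: [436.3, -124.0, 26.1]
ee_rot: [0.9, -0.436, 0.0, -0.0]
contact_force: [0.6, -0.2, 0.3]
gripper_width: 20.3
grasp_force: 58.8
```

```bash
python3 -m creep '{"translation":[[0,-4.2,0],[0,-8.4,0],[0,-12.6,0],[0,-16.7,0],[0,-16.7,-2.5],[0,-16.7,-4.8],[0,-16.7,-5.8],[0,-16.7,-6]],"delta_rot":[[0,0,-10.5],[0,0,-21],[0,0,-31.5],[0,0,-31.7],[0,0,-31.7],[0,0,-31.7],[0,0,-31.7],[0,0,-31.7]],"hand":[1.5,1.5,1.5,1.5,1.5,1.5,1.5,1.5]}'
python3 -m creep '{"translation":[[0,0,0],[0,0,0],[0,0,2],[0,0,6],[0,0,9],[0,0,9]],"delta_rot":[[0,0,0],[0,0,0],[0,0,0],[0,0,0],[0,0,0],[0,0,0]],"hand":[3,3,3,3,4.5,5.5]}'
```

```text
clock: 12.4
position: [436.0, -289.5, -34.1]
ee_rot: [0.749, -0.663, -0.0, 0.0]
contact_force: [-2.8, 1.4, 8.2]
gripper_width: 20.0
grasp_force: 59.8
clock: 13.15
position: [438.5, -290.2, 58.8]
ee_rot: [0.749, -0.663, 0.003, -0.001]
contact_force: [0.8, -0.1, 0.2]
gripper_width: 54.9
grasp_force: 0.0
```

```bash
python3 -m creep '{"translation":[[2.8,3.3,1],[5.7,6.5,1],[8.5,9.8,1],[11.4,13.1,0],[11.4,13.1,-3],[11.4,13.1,-5.5],[11.4,13.1,-6.4],[11.4,13.1,-6.4]],"delta_rot":[[0,0,0],[0,0,0],[0,0,0],[0,0,0],[0,0,0],[0,0,0],[0,0,0],[0,0,0]],"hand":[5.5,5.5,5.5,5.5,5.5,5.5,5.5,5.5]}'
python3 -m creep '{"translation":[[0,0,0],[0,0,0],[0,0,0],[0,0,0],[0,0,2],[0,0,6],[0,0,9.5],[0,0,11]],"delta_rot":[[0,0,0],[0,0,0],[0,0,0],[0,0,0],[0,0,0],[0,0,0],[0,0,0],[0,0,0]],"hand":[2.5,2.5,2.5,2.5,2.5,2.5,2.5,2.5]}'
```

```text
clock: 14.15
position: [549.8, -158.7, -8.9]
ee_rot: [0.749, -0.663, -0.001, 0.001]
contact_force: [-0.1, 0.4, 0.4]
gripper_width: 54.8
grasp_force: 0.0
clock: 15.15
position: [551.0, -158.6, 103.6]
ee_rot: [0.749, -0.663, 0.001, -0.001]
contact_force: [0.5, -0.1, -0.9]
gripper_width: 30.5
grasp_force: 59.4
```

```bash
python3 -m creep '{"translation":[[0.6,3.2,0],[1.6,8.8,0],[2.8,14.8,0],[4,20.8,0],[5.2,26.8,0],[6.2,32.8,0],[7.4,38.6,0],[8.1,43.2,0]],"delta_rot":[[0,0,0],[0,0,0],[0,0,0],[0,0,0],[0,0,0],[0,0,0],[0,0,0],[0,0,0]],"hand":[2.5,2.5,2.5,2.5,2.5,2.5,2.5,2.5]}'
```

```text
clock: 16.15
position: [630.6, 275.6, 99.8]
ee_rot: [0.749, -0.663, -0.001, 0.001]
contact_force: [0.5, -0.3, -0.3]
gripper_width: 30.0
grasp_force: 59.4
```

```bash
python3 -m creep '{"translation":[[0,-0.2,-4],[0,-0.2,-7],[0,-0.2,-8.8],[0,-0.2,-9.6],[0,-0.2,-9.9],[0,-0.2,-10.1],[0,-0.2,-10.2],[0,-0.2,-10.2]],"delta_rot":[[0,0,0],[0,0,0],[0,0,0],[0,0,0],[0,0,0],[0,0,0],[0,0,0],[0,0,0]],"hand":[2.5,2.5,2.5,2.5,2.5,2.5,2.5,2.5]}'
```

```text
clock: 17.15
position: [631.5, 271.5, 0.4]
ee_rot: [0.749, -0.663, 0.0, -0.0]
contact_force: [-0.8, 0.7, -0.2]
gripper_width: 30.7
grasp_force: 59.4
```

```bash
python3 -m creep '{"translation":[[0,0,-0.2],[0,0,-0.35],[0,0,-0.5],[0,0,-0.5]],"delta_rot":[[0,0,0],[0,0,0],[0,0,0],[0,0,0]],"hand":[2.5,2.5,2.5,2.5]}'
```

```text
clock: 17.65
position: [631.7, 271.6, -1.9]
ee_rot: [0.749, -0.663, 0.001, -0.001]
contact_force: [-5.1, -1.2, 11.1]
gripper_width: 30.6
grasp_force: 60.6
```

```bash
python3 -m creep '{"translation":[[0,0,0],[0,0,0],[0,0,2],[0,0,6],[0,0,10],[-0.5,-4,11],[-1.2,-9,11],[-2,-14,11]],"delta_rot":[[0,0,0],[0,0,0],[0,0,0],[0,0,0],[0,0,0],[0,0,10],[0,0,20.5],[0,0,31]],"hand":[5,5,5,5,5,5,5.5,6]}'
```

```text
clock: 18.65
position: [610.9, 130.2, 104.5]
ee_rot: [0.9, -0.436, -0.0, 0.0]
contact_force: [1.2, 0.4, -0.4]
gripper_width: 59.8
grasp_force: 0.0
```

```bash
python3 - <<'E'
from h import *
np.set_printoptions(precision=1,suppress=True)
C=cal("scene");im,d=get_image("scene");P=cloud(C,d);cv2.imwrite("pics/s1.png",im[:,:,::-1])
print(read_state()["position"],read_state()["ee_rot"])
m=(np.hypot(P[...,0]-632,P[...,1]-273)<50)&(P[...,2]>60)&(P[...,2]<85)
print(m.sum(),P[m].mean(0) if m.any() else 0, P[m][:,2].max() if m.any() else 0)
E
```

```text
[608.6 124.8 104.3] [ 0.9 -0.4 -0.   0. ]
208 [636.6 266.   72.3] 77.99650526311962
```

View pics/s1.png

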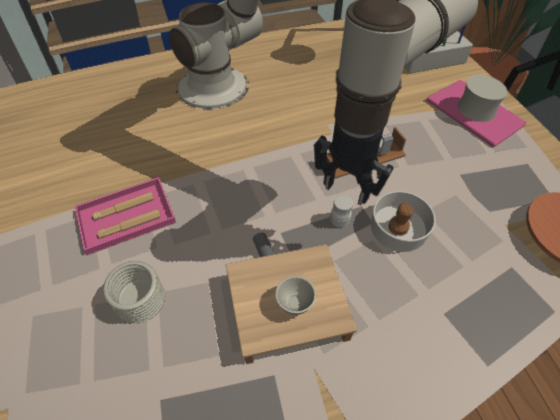

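Scene view: both knives lie flat in the tray (125,205)/(130,225); stamp stands in the bowl (402,218); roller end at (263,243). Next the roller's end.

```bash
python3 -m creep '{"translation":[[-0.6,-3,0],[-1.2,-6,0],[-1.8,-9,0],[-2.4,-12,0],[-2.9,-14.9,0],[-2.9,-14.9,-2],[-2.9,-14.9,-5],[-2.9,-14.9,-5]],"delta_rot":[[0,0,10.5],[0,0,21],[0,0,31.5],[0,0,42],[0,0,52.5],[0,0,54.5],[0,0,54.5],[0,0,54.5]],"hand":[6,6,6,6,6,6,6,6]}'
python3 - <<'E'
from h import *
np.set_printoptions(precision=1,suppress=True)
s=read_state();C=cal("wrist");im,d=get_image("wrist");P=cloud(C,d);cv2.imwrite("pics/w4.png",im[:,:,::-1])
print(s["position"],s["ee_rot"],C[2])
m=(P[...,2]>22)&(P[...,2]<34)&(P[...,0]>550)&(P[...,0]<640)&(abs(P[...,1]+24)<40)
q=P[m];print(len(q),np.percentile(q,[1,50,99],axis=0));
for x in range(560,640,10):
    k=q[abs(q[:,0]-x)<5]
    if len(k)>5: print(x,np.percentile(k[:,1],[2,98]).round(1),k[:,1].mean().round(1),k[:,2].max().round(1))
E
```

```text
clock: 19.7
position: [580.3, -18.0, 52.3]
ee_rot: [1.0, 0.021, -0.003, 0.0]
contact_force: [-0.3, -0.7, -0.6]
gripper_width: 60.0
grasp_force: 0.0
[580.3 -18.   52.3] [ 1.  0. -0.  0.] [649.2 -15.2 235. ]
3873 [[564.6 -38.2  22.4]
 [603.6 -24.5  28.9]
 [637.2 -11.2  31.4]]
560 [-36.8 -14.2] -23.8 31.4
570 [-38.9 -14. ] -26.2 31.8
580 [-38.4 -13.6] -25.8 31.9
590 [-38.1 -12.8] -25.4 31.5
600 [-37.6 -12.4] -24.9 32.3
610 [-37.1 -12. ] -24.5 31.9
620 [-36.8 -11.7] -24.0 32.1
630 [-36.2 -10.6] -23.3 32.3
```

View pics/w4.png

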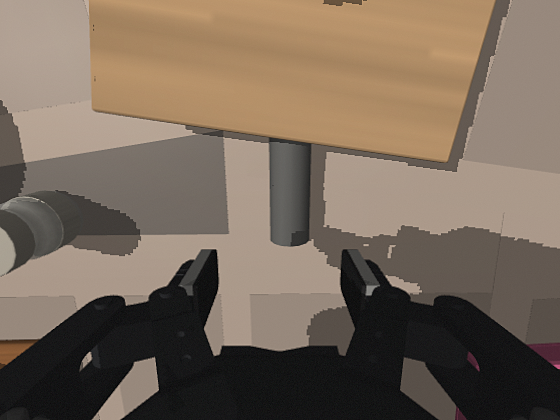

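Wrist view: roller end at (290,240), fingers straddling at (212,270)/(348,270), board edge above at row ~140. Shift 8 mm to -y, descend and grip.

```bash
python3 -m creep '{"translation":[[0,-0.8,-1],[0,-0.8,-4],[0,-0.8,-7],[0,-0.8,-8.5],[0,-0.8,-8.8],[0,-0.8,-8.8],[0,-0.8,-8.8],[0,-0.8,-8.8]],"delta_rot":[[0,0,0],[0,0,0],[0,0,0],[0,0,0],[0,0,0],[0,0,0],[0,0,0],[0,0,0]],"hand":[6,6,6,6,6,2.5,2.5,2.5]}'
python3 -m creep '{"translation":[[0,0,0],[0,0,0]],"delta_rot":[[0,0,0],[0,0,0]],"hand":[2.5,2.5]}'
```

```text
clock: 20.75
position: [583.4, -25.4, -31.8]
ee_rot: [1.0, 0.022, 0.001, -0.0]
contact_force: [-0.3, -0.5, 4.8]
gripper_width: 28.0
grasp_force: 59.3
clock: 21.0
position: [583.4, -25.4, -31.8]
ee_rot: [1.0, 0.022, 0.001, -0.0]
contact_force: [-0.3, 0.5, 5.9]
gripper_width: 27.9
grasp_force: 59.4
```

```bash
python3 -m creep '{"translation":[[-1,0,0.1],[-3,-0.1,0.1],[-5,-0.2,0.1],[-7.2,-0.3,0.1],[-9.4,-0.4,0.1],[-11.4,-0.5,0.1],[-13,-0.6,0.1],[-13.5,-0.6,0.1]],"delta_rot":[[0,0,0],[0,0,0],[0,0,0],[0,0,0],[0,0,0],[0,0,0],[0,0,0],[0,0,0]],"hand":[2.5,2.5,2.5,2.5,2.5,2.5,2.5,2.5]}'
python3 -m creep '{"translation":[[0,0,0],[0,0,0],[0,0,0],[0,0,1],[0,0,4],[0,0,7],[0,0,10],[0,0,10]],"delta_rot":[[0,0,0],[0,0,0],[0,0,0],[0,0,0],[0,0,0],[0,0,0],[0,0,0],[0,0,0]],"hand":[2.5,3.6,4.4,5,6,6,6,6]}'
cat > rol.py <<'E'
from h import *
np.set_printoptions(precision=1,suppress=True)
s=read_state();print(s["position"],s["clock"])
for n in("scene","side"):
    im,d=get_image(n);P=cloud(cal(n),d)
    m=((P[...,2]>8)&(P[...,2]<36)&(P[...,0]>400)&(P[...,0]<632)&(abs(P[...,1]+30)<75)&(im.max(2)-im.min(2)<25)).astype(np.uint8)
    N,L,S,ct=cv2.connectedComponentsWithStats(m);i=1+S[1:,4].argmax();q=P[L==i]
    t=q[q[:,2]>24];print(n,len(q),cv2.minAreaRect(q[:,:2].astype(np.float32)),t[:,0].min(),t[:,0].max(),np.percentile(q[:,2],98),"ridge",np.polyfit(t[:,0]-530,t[:,1],1))
E
python3 rol.py
```

```text
clock: 22.0
position: [447.0, -31.5, -31.8]
ee_rot: [1.0, 0.021, 0.001, -0.0]
contact_force: [1.6, -0.1, 2.0]
gripper_width: 27.6
grasp_force: 59.4
clock: 23.0
position: [449.2, -31.2, 70.4]
ee_rot: [1.0, 0.021, 0.003, -0.001]
contact_force: [0.3, 0.2, -0.2]
gripper_width: 59.7
grasp_force: 0.0
[449.2 -31.2  70.4] 23.0
scene 1012 ((517.7981567382812, -28.735849380493164), (182.64576721191406, 29.532373428344727), 2.618687868118286) 426.55224153448705 608.2631919168441 31.536074135204203 ridge [  0.  -28.9]
side 1053 ((517.9733276367188, -24.337669372558594), (182.8910369873047, 30.079139709472656), 3.9646074771881104) 427.91048693247524 606.9208672399003 31.310204555518713 ridge [  0.  -22.6]
```

Roller lies free at (518, -27), 3° yaw, ends x = 427…608, clear of the board edge (≈639). Regrasp by its middle.

```bash
python3 -m creep '{"translation":[[3,0.2,0],[6.9,0.4,0],[6.9,0.4,-3],[6.9,0.4,-7],[6.9,0.4,-9.5],[6.9,0.4,-10.5],[6.9,0.4,-10.7],[6.9,0.4,-10.7]],"delta_rot":[[0,0,0.5],[0,0,0.5],[0,0,0.5],[0,0,0.5],[0,0,0.5],[0,0,0.5],[0,0,0.5],[0,0,0.5]],"hand":[6,6,6,6,6,6,6,6]}'
python3 -m creep '{"translation":[[0,0,0],[0,0,0],[0,0,0],[0,0,0],[0,0,0]],"delta_rot":[[0,0,0],[0,0,0],[0,0,0],[0,0,0],[0,0,0]],"hand":[2.5,2.5,2.5,2.5,2.5]}'
```

```text
clock: 24.1
position: [516.8, -27.5, -38.7]
ee_rot: [1.0, 0.026, 0.001, -0.0]
contact_force: [-0.7, -0.0, 0.3]
gripper_width: 60.3
grasp_force: 0.0
clock: 24.72
position: [516.9, -27.5, -38.2]
ee_rot: [1.0, 0.026, 0.001, -0.0]
contact_force: [-2.4, -0.3, 6.8]
gripper_width: 28.1
grasp_force: 58.8
```

```bash
python3 -m creep '{"translation":[[0,0,2],[0,0,5],[0,0,9],[-0.7,2,11.5],[-1.8,5.5,11.5],[-3,9,11.5],[-4.2,12.6,11.5],[-5.4,16.2,11.5]],"delta_rot":[[0,0,0],[0,0,0],[0,0,-5],[0,0,-15],[0,0,-25.5],[0,0,-36],[0,0,-46.5],[0,0,-57]],"hand":[2.5,2.5,2.5,2.5,2.5,2.5,2.5,2.5]}'
```

```text
clock: 25.72
position: [461.4, 135.3, 75.6]
ee_rot: [0.889, -0.457, -0.0, 0.0]
contact_force: [0.5, 0.4, -1.1]
gripper_width: 27.8
grasp_force: 59.4
```

```bash
python3 -m creep '{"translation":[[-1.3,3.9,0],[-2.6,7.8,0],[-4,11.7,0],[-5,14.8,0],[-5.3,15.5,0],[-5.3,15.5,0]],"delta_rot":[[0,0,-10],[0,0,-20],[0,0,-30],[0,0,-31.8],[0,0,-31.8],[0,0,-31.8]],"hand":[2.5,2.5,2.5,2.5,2.5,2.5]}'
cat > rk.py <<'E'
from h import *
np.set_printoptions(precision=1,suppress=True)
s=read_state();print(s["position"],s["ee_rot"],s["clock"])
tz=s["position"][2]+53
for n in("scene","side","wrist"):
    im,d=get_image(n);P=cloud(cal(n),d);cv2.imwrite(f"pics/r_{n}.png",im[:,:,::-1])
    g=im.max(2).astype(int)-im.min(2)<25
    near=(abs(P[...,0]-408)<70)&(abs(P[...,1]-290)<110)
    m=near&(abs(P[...,2]-tz)<20)&g; q=P[m]
    for s2 in(-1,1):
        k=q[((q[:,1]-290)*s2>55)]
        if len(k)>20:print(n,"end",s2,len(k),"x",np.percentile(k[:,0],[2,50,98]),"y",np.percentile(k[:,1],[2,98]),"z",np.percentile(k[:,2],[2,50,98]))
    for c in((411,240.5),(404.6,340.3)):
        k=P[(abs(P[...,1]-c[1])<20)&(abs(P[...,0]-c[0])<45)&(P[...,2]>58)&(P[...,2]<75)&g]
        if len(k)>20:
            a=k[k[:,0]<c[0]];b=k[k[:,0]>c[0]]
            print(n,"clip",c,len(a),len(b),*[np.percentile(w[:,0],[2,50,98]) for w in(a,b) if len(w)>5],[w[:,2].max() for w in(a,b) if len(w)>5])
E
python3 rk.py
```

```text
clock: 26.48
position: [408.8, 289.1, 75.5]
ee_rot: [0.732, -0.681, -0.0, 0.0]
contact_force: [0.3, 0.2, -1.3]
gripper_width: 28.4
grasp_force: 59.4
[408.8 289.1  75.5] [ 0.7 -0.7 -0.   0. ] 26.475
scene end -1 237 x [407.3 422.7 429.7] y [199.2 234.4] z [119.3 137.3 145.7]
scene end 1 139 x [399.1 415.1 419.8] y [345.9 379.2] z [121.3 138.1 144.8]
scene clip (411, 240.5) 76 80 [385.  391.9 396.6] [421.  430.4 437.7] [np.float64(74.918460821434), np.float64(70.60651948485395)]
scene clip (404.6, 340.3) 54 73 [380.5 386.3 390.7] [414.7 424.7 429.7] [np.float64(73.74840619688484), np.float64(71.71460260790263)]
side end 1 478 x [389.5 400.7 416. ] y [357.3 380.3] z [120.4 139.9 144.5]
side clip (404.6, 340.3) 113 56 [378.7 381.4 388.9] [413.1 415.5 419.1] [np.float64(74.99754804052202), np.float64(68.86966943527625)]
wrist end -1 7685 x [400.6 414.3 428.1] y [199.8 234.2] z [133.9 142.5 144.9]
wrist clip (411, 240.5) 430 1 [384.3 387.9 390.8] [np.float64(74.94628700451273)]
wrist clip (404.6, 340.3) 20 5 [382.  383.1 383.9] [np.float64(74.10095125487905)]
```

```bash
python3 - <<'E'
import cv2
a=cv2.imread('pics/r_wrist.png');b=cv2.imread('pics/r_side.png')[250:420,120:380]
a=cv2.resize(a,(400,300));b=cv2.resize(b,(400,300));c=cv2.resize(cv2.imread('pics/r_scene.png')[80:200,290:450],(400,300))
cv2.imwrite('pics/rk1.png',cv2.vconcat([cv2.hconcat([a,b]),cv2.hconcat([c,c*0])]))
E
```

```text
(no output)
```

View pics/rk1.png

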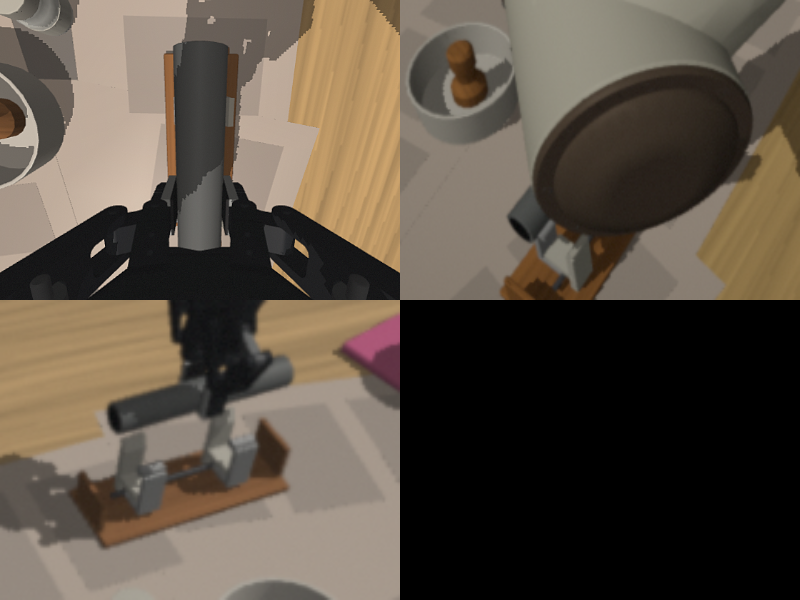

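Combined view: wrist image shows the roller over the rack, parallel to it, rails showing evenly on both sides (165–237 of col., roller 175–230); stamp upright in the bowl. Measured roller centre (409.5, 289.7, 129.5) versus rack centre (≈409.3, 290.3): aligned within tolerance, yaw 4.1° vs 3.8°. Lower.

```bash
python3 -m creep '{"translation":[[0,0.1,-2],[0,0.1,-4],[0,0.1,-4.8],[0,0.1,-5.3],[0,0.1,-5.8],[0,0.1,-6.2],[0,0.1,-6.5],[0,0.1,-6.7]],"delta_rot":[[0,0,0],[0,0,0],[0,0,0],[0,0,0],[0,0,0],[0,0,0],[0,0,0],[0,0,0]],"hand":[2.5,2.5,2.5,2.5,2.5,2.5,2.5,2.5]}'
```

```text
clock: 27.62
position: [408.5, 289.9, 8.3]
ee_rot: [0.732, -0.681, -0.0, 0.001]
contact_force: [-4.6, -0.5, 2.1]
gripper_width: 27.9
grasp_force: 59.8
```

```bash
python3 -m creep '{"translation":[[0,0,-0.4],[0,0,-0.8],[0,0,-1.1],[0,0,-1.4],[0,0,-1.6],[0,0,-1.7],[0,0,-1.8],[0,0,-1.8]],"delta_rot":[[0,0,0],[0,0,0],[0,0,0],[0,0,0],[0,0,0],[0,0,0],[0,0,0],[0,0,0]],"hand":[2.5,2.5,2.5,2.5,2.5,2.5,2.5,2.5]}'
```

```text
clock: 28.62
position: [410.3, 291.3, -8.2]
ee_rot: [0.732, -0.681, 0.0, -0.001]
contact_force: [-0.4, -0.3, 4.5]
gripper_width: 27.9
grasp_force: 60.3
```

```bash
python3 -m creep '{"translation":[[0,0,-0.15],[0,0,-0.3],[0,0,-0.3]],"delta_rot":[[0,0,0],[0,0,0],[0,0,0]],"hand":[2.5,2.5,2.5]}'
```

```text
clock: 29.0
position: [410.4, 291.3, -8.4]
ee_rot: [0.733, -0.68, 0.0, -0.002]
contact_force: [-7.0, -3.5, 26.3]
gripper_width: 28.4
grasp_force: 62.7
```

Bottomed firmly on the clip floors. Release and retreat.

```bash
python3 -m creep '{"translation":[[0,0,0.2],[0,0,0.2],[0,0,0.2],[0,0,2],[0,0,6],[0,0,10],[0,0,14],[-0.5,-3,16]],"delta_rot":[[0,0,0],[0,0,0],[0,0,0],[0,0,0],[0,0,0],[0,0,0],[0,0,0],[0,0,0]],"hand":[2.8,3.6,4,4,4,4,4,4]}'
python3 -m creep '{"translation":[[0,-5,0],[0,-10,0],[0,-15,0],[0,-20,0],[0,-20,0],[0,-20,0]],"delta_rot":[[0,0,0],[0,0,0],[0,0,0],[0,0,0],[0,0,0],[0,0,0]],"hand":[4,4,4,4,4,4]}'
python3 - <<'E'
from h import *
np.set_printoptions(precision=1,suppress=True)
ims={}
for n in("scene","side"):
    im,d=get_image(n);P=cloud(cal(n),d);ims[n]=im[:,:,::-1]
    m=(abs(P[...,0]-408)<40)&(abs(P[...,1]-290)<100)&(P[...,2]>50)&(P[...,2]<64)&(im.max(2)<90)
    q=P[m];print(n,len(q))
    for s in(-1,0,1):
        k=q[abs(q[:,1]-290-s*75)<12]
        if len(k)>5:print("  top z",s,np.percentile(k,[50,95],axis=0))
    for k,c in dict(pot=(604,-290),jar=(571,158),dish=(740,-28),stamp=(632,272),kn=(408,-294)).items():
        z={"pot":(60,75),"jar":(60,70),"dish":(92,104),"stamp":(68,80),"kn":(8,18)}[k]
        q=P[(np.hypot(P[...,0]-c[0],P[...,1]-c[1])<(52 if k!="kn" else 58))&(P[...,2]>z[0])&(P[...,2]<z[1])]
        f=np.load(f"pics/{n}0.npz");P0=cloud(cal(n),f["d"]);q0=P0[(np.hypot(P0[...,0]-c[0],P0[...,1]-c[1])<52)&(P0[...,2]>z[0])&(P0[...,2]<z[1])]
        print("  ",k,len(q),q.mean(0) if len(q) else 0,q0.mean(0) if len(q0) else 0)
a=cv2.resize(ims["scene"][100:300,50:450],(800,400))[:300];b=cv2.resize(ims["scene"][110:190,310:420],(400,291));c=cv2.resize(ims["side"][290:420,160:340],(400,291))
cv2.imwrite("pics/fin.png",cv2.vconcat([a,cv2.hconcat([b,c])]))
E
```

```text
clock: 30.0
position: [405.5, 262.2, 149.6]
ee_rot: [0.733, -0.68, 0.0, -0.002]
contact_force: [-0.1, -1.0, 0.1]
gripper_width: 40.1
grasp_force: 0.0
clock: 30.75
position: [404.5, 60.5, 147.6]
ee_rot: [0.732, -0.681, 0.0, -0.0]
contact_force: [1.0, 0.7, 0.5]
gripper_width: 39.8
grasp_force: 0.0
scene 348
  top z -1 [[425.5 215.4  56.6]
 [430.6 226.4  60.8]]
  top z 0 [[422.7 288.8  54.4]
 [424.9 300.1  62.3]]
  top z 1 [[416.9 367.   55.3]
 [426.4 375.4  60.7]]
   pot 575 [ 599.5 -292.9   67.1] [ 599.2 -292.7   67.1]
   jar 245 [572.2 156.3  65.1] [572.5 156.5  65. ]
   dish 440 [743.7 -14.1  98.7] [743.7 -13.7  98.7]
   stamp 166 [635.5 267.4  74.1] 0
   kn 748 [ 411.  -291.9   12.9] [ 371.3 -296.     8.1]
side 1961
  top z -1 [[411.8 215.5  57.9]
 [424.4 226.2  60.8]]
  top z 0 [[406.7 290.1  57.8]
 [420.5 300.8  61. ]]
  top z 1 [[402.  365.   58.1]
 [415.5 375.8  60.8]]
   pot 0 0 [ 602.5 -288.2   67.2]
   jar 277 [568.  159.7  64.8] [568.  159.5  65. ]
   dish 230 [749.7 -15.9  97.6] [749.5 -15.2  97.7]
   stamp 180 [629.3 271.9  73.5] 0
   kn 412 [ 408.5 -290.3   14.1] [ 414.  -285.6    8.2]
```

View pics/fin.png

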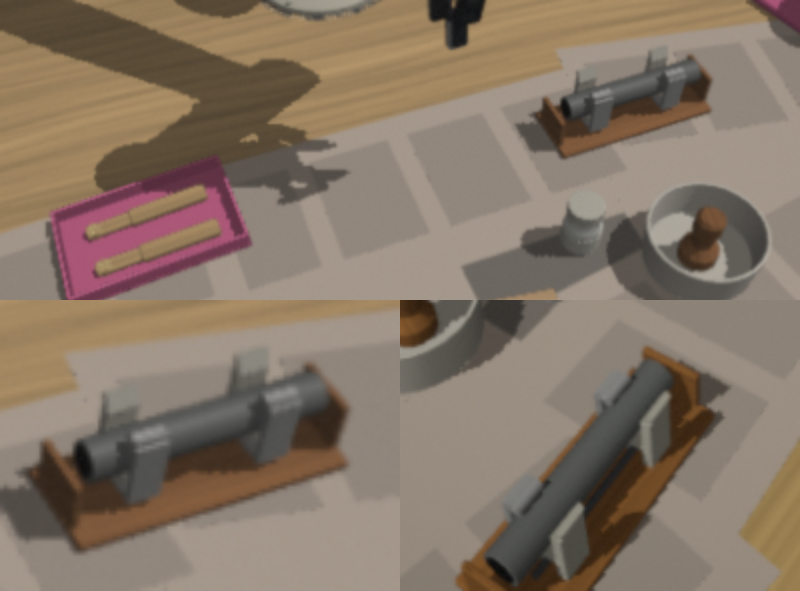

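The picture shows the roller level under the noses in both clips, top at 60–61 mm all along (45 mm axis). Both knives lie flat in the tray, the stamp is upright in the bowl, and the bystanders are where they were.

```bash
python3 -c "
from bench import job_done;print(job_done())"
```

```text
the job is handed in; nothing more can be done
None
```

I handed the job in at about 31 s. Both knives lie flat in the tray, the stamp stands upright in the bowl, and the roller sits home in the rack with the jaw over it. The jar and dish measure unmoved from two views and the coil pot from one; an early grab at a knife closed on air without shifting it, because the fingertips end about 42 mm short of the reported TCP.

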